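Shut down the tumbler and nest its cups

TASK

Turn the tumbler's isolator handle fully to off before you touch the tumbler. Then take the leaning cup out of the tumbler and nest it in the cup standing in the round stand, and nest the spare cup from the table on top of that, so that all three stand upright in the stand as one stack, each fully home in the one below. Set the cups down rather than dropping them, leave the handle off and leave the other things on the table where they lie.

Things in the scene. Friction and masses are not known exactly. Their poses are not given: they have to be found in the camera images.
- cup_tumbler: 140 g tapered aluminium cup, 60 mm high: foot diameter 34, 50 at 40 mm up, straight collar of diameter 58 from 44 to 60 mm (grip here); wall 2.5. Inner floor 22 mm up, so a cup nested in it stands 22 mm higher. Origin: centre of underside, z to the mouth. Starts foot down in the tumbler's socket, leaning 35 degrees to the robot; pull it out along its axis.
- cup_base: 140 g tapered aluminium cup, 60 mm high: foot diameter 34, 50 at 40 mm up, straight collar of diameter 58 from 44 to 60 mm (grip here); wall 2.5. Inner floor 22 mm up, so a cup nested in it stands 22 mm higher. Origin: centre of underside, z to the mouth. Starts upright in the stand: bottom of the stack.
- cup_spare: 140 g tapered aluminium cup, 60 mm high: foot diameter 34, 50 at 40 mm up, straight collar of diameter 58 from 44 to 60 mm (grip here); wall 2.5. Inner floor 22 mm up, so a cup nested in it stands 22 mm higher. Origin: centre of underside, z to the mouth. The spare cup: starts upright on the bare table.
- stand: fixed round stand: flat steel plate of diameter 76 mm, 3 mm thick, with a rubber collar 60 mm across and 14 mm high whose recess holds a cup's foot; recess floor 5 mm above the table. Origin under its centre.
- tumbler: fixed bench tumbler: base plate 170 (x) x 120 (y) x 12 mm, grey motor barrel between two 87 mm high steel cheeks, black rubber socket leaning 35 degrees to its own -x, 20 mm deep, floor centre at (-23, 0, 90) mm in this frame. Origin under the base plate's centre.
- isolator: fixed grey isolator box 110 x 110 x 58 mm with the black rotary handle on top, on the box's vertical centre line; a black cable gland sticks out of its +x side (far from the robot). Origin under its centre.
- handle (a joint): isolator handle, rad: 0 = off (its stop, bar along the box's x, in line with the gland), 1.5 = on (its other stop); starts near on. It grows clockwise seen from above, so off is reached by turning counter-clockwise. It stays where it is left.
- handle_grip (a point): middle of the handle's grip bar on the turning axis, 86 mm above the table; the bar is 62 mm long (along this point's x, which turns with the handle), 14 mm wide, and spans 70 to 100 mm above the table
- gearbox: bystander: open faded yellow plastic gearbox shell, 70 x 50 x 34 mm, origin under its centre
- bumper: bystander: red plastic front bumper, 140 mm long along its y, 22 mm high, origin at the underside
- rim: bystander: polished aluminium wheel rim lying flat, diameter 54, height 26 mm, origin under its centre
- gear: bystander: white nylon idler gear lying flat, diameter 43, height 14 mm, origin under its centre
- driver: bystander: screwdriver lying along its x, 170 mm long, origin at its underside
Not all that is in view belongs to the job. Leave any purple or red look-alike of the cup_tumbler alone.

How it is judged:
By the outcome, as a careful person would: the job done as asked, in the order asked, and still so for the second after the job is handed in, with the robot touching nothing.
It also fails if it takes over 69 s, if anything falls off the work surface, if the arm or the gripper's body presses on something with over 40 N, if the wrist force passes 120 N, or if a joint passes its speed limit or range.

ROBOT

A 6-joint arm with a two-finger parallel gripper is mounted at the origin on the work surface. World frame = base frame: x ahead of the robot, y to its left, z up, the work surface at z = 0. Lengths are in mm, angles in rad, forces in N, time in s.
With the tool pointing down it reaches from about 250 to 775 mm from the base axis. Payload 8.9 kg.
Tool frame: the origin (TCP) lies on the centre line of the jaws, within the pads' length; the fingertips stand 11 mm ahead of it and the grasp point (between the pads) lies 8 mm behind it; z points along the fingers, y is the direction in which the jaws open and shut (so a half turn about z gives the same grasp; the last joint's range is limited). The gripper opens to 85 mm and grips with 20 to 120 N. Pads are 22 mm wide; open, the fingers measure 114 mm over their backs; the gripper's body (76 mm by 85 mm) begins 54 mm behind the grasp point. The pads swing forward as they close: fully open they stand 13 mm farther back than shut.
Start: joints at [-1.487, 0.291, -0.153, 1.127, 0, 1.431], TCP at [116.006, -512.022, 242.305] pointing down, gripper open.
Joint ranges: [-2.52, 2.52], [-0.91, 1.74], [-1.3, 1.37], [-1.96, 2.02], [-1.52, 1.47], [-3.14, 3.14]. Speed limits (rad/s): [2.22, 2.22, 2.79, 3.14, 3.14, 3.14].

INTERFACE

Orientations are given as a unit quaternion [w, x, y, z].
In Python, from cell import env, imaging gives the robot as it stands.
- The arm moves only by the shell command python3 -m handwheel 'ROWS'. ROWS is JSON, a list that holds one entry, the list of rows, each a list of 7 numbers: the shift along the tool's x, y, z in mm, then the turn, a rotation vector about the tool's x, y, z in degrees, then the closure, from 0 (fully open) to 1 (shut). In form: [[[tx, ty, tz, wx, wy, wz, jaw], ...]]. A call has exactly 10 rows; each row is the pose to reach, as a shift and turn from the pose commanded when the call began, along the tool's axes at that moment; what a row does not reach only later rows make up. A row lasts 1/8 s, in which the tool goes at most 62.5 mm and 10.7 degrees, less where a joint would pass 70% of its speed; a pose out of reach is approached as far as the arm can. A call with a gripper value outside its range is refused whole. The fingers move at their own pace and stop on an object; the grip force is fixed at half the most. Time passes only in rows, so rows that repeat a pose let the fingers close, or fill a call up. It gives the time, the measured TCP pose, the force and the opening at its end, in the units of the state.
- env.state(): the state, without advancing time (a new reading comes with each control period).
- imaging.grab_frame(name): name is "scene" or "top"; returns (picture, depth): 400x640x3 uint8, red, green, blue; 400x640 float32, mm along the optical axis (not along the pixel's ray), 0 where there is no reading.
- imaging.calibration(name): a dict with "mtx" (3x3 intrinsics, pixels), "world_to_cam" (4x4, takes a point from world to camera coordinates). Camera axes: x right, y down, z forward; pixel columns grow to the right and rows downward; lengths in mm; the calibration is good to about 2 mm. A picture is of the moment at which its call begins. calibration takes no time and is no camera call.
- env.close_job(): hands the job in, once; it reports no verdict.
The state is a dict: "time": time; "joints": joint angles; "joint_vel": joint speeds; "effort": joint torques, N m; "eef_pos": TCP position; "ee_rot": TCP orientation; "contact_force": force on the tool from outside, world axes, zero at the start; "wrist_torque": the same for the moment, N m; "opening": finger opening in mm.
Only numpy, scipy, OpenCV 4.12 (cv2) and the standard library are available. Lean on these libraries where they do the work, as an engineer would, in place of code of your own. Each camera call takes 0.05 s, during which the arm holds its last target. There are 200 camera calls.

## Working session

There is one attempt and no reset: what is moved stays moved. The work goes in short steps, Python scripts to look and compute and a shell command to move; the robot and the scene stay as the last step left them, time stands still between calls to the robot, and variables do not carry over. Pictures are saved under pics/ and viewed, about 8 in all and at most 12, crops included, and the job is handed in when it is done.

```bash
ls; mkdir -p pics
python3 - <<'E'
from cell import env, imaging
import cv2,numpy as np
s=env.state();print({k:np.round(v,3).tolist() for k,v in s.items()})
for n in("scene","top"):
    p,d=imaging.grab_frame(n);cv2.imwrite(f"pics/{n}0.png",p[:,:,::-1]);np.save(f"{n}0.npy",d);c=imaging.calibration(n);print(n,np.round(c["mtx"],1).tolist(),np.round(c["world_to_cam"],3).tolist(),(d==0).mean())
E
```

```text
pics
{'time': 0.0, 'joints': [-1.487, 0.291, -0.154, 1.127, 0.0, 1.432], 'joint_vel': [-0.001, -0.0, 0.0, 0.0, 0.001, -0.0], 'effort': [-0.0, -53.715, 33.136, 0.016, -0.0, -0.0], 'eef_pos': [115.984, -511.609, 241.728], 'ee_rot': [-0.001, 0.994, 0.111, 0.0], 'contact_force': [1.196, 0.36, 0.269], 'wrist_torque': [-0.026, 0.011, 0.022], 'opening': 85.416}
scene [[415.4, 0.0, 321.0], [0.0, 415.4, 205.0], [0.0, 0.0, 1.0]] [[-0.851, 0.525, -0.015, 445.501], [0.46, 0.732, -0.503, -214.69], [-0.253, -0.434, -0.864, 1182.955], [0.0, 0.0, 0.0, 1.0]] 0.00395703125
top [[443.0, 0.0, 321.3], [0.0, 443.0, 201.2], [0.0, 0.0, 1.0]] [[-0.002, -1.0, 0.003, 8.222], [-0.998, 0.002, -0.069, 536.107], [0.069, -0.003, -0.998, 1236.125], [0.0, 0.0, 0.0, 1.0]] 0.0038203125
```

View pics/top0.png

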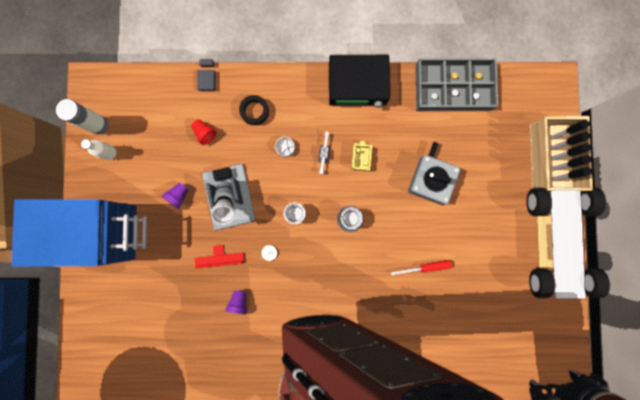

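View pics/scene0.png

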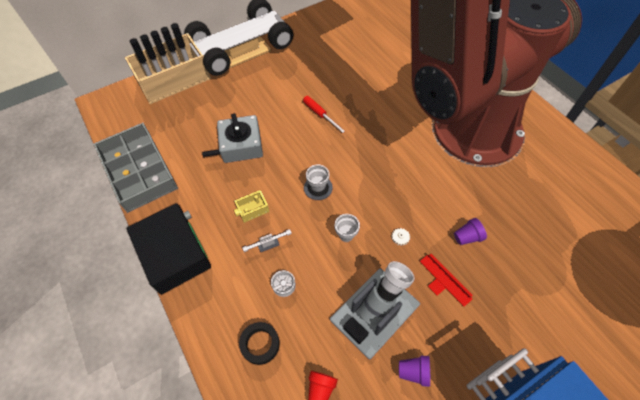

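Top view, first picture. The isolator with its black handle is at (437,178) and the gland at (434,150). The stand with the cup is at (350,218). The spare cup is at (294,213). The leaning cup in the tumbler is at (222,212).

Possible mistakes:
- **Look-alike cups:** purple at (177,195) and (238,301), red at (204,131).
- **Rim:** at (285,147), a flat bystander.
- **Tyre:** at (255,110).

In the scene view the same things appear at handle (238,130), stand (318,182), spare (346,228) and tumbler cup (398,276).

I'll measure with depth from both views and check the choices in a close crop.

```bash
cat > h.py <<'E'
import numpy as np,cv2
from cell import env,imaging
def cloud(n,p,d):
    c=imaging.calibration(n);K=c["mtx"];T=np.linalg.inv(c["world_to_cam"])
    v,u=np.mgrid[:400,:640];P=np.stack([(u-K[0][2])/K[0][0]*d,(v-K[1][2])/K[1][1]*d,d,np.ones_like(d)],-1)
    W=P@T.T;W[d==0]=np.nan;return W[...,:3]
def proj(n,X):
    c=imaging.calibration(n);q=c["world_to_cam"][:3,:3]@np.asarray(X,float)+c["world_to_cam"][:3,3];q=np.asarray(c["mtx"])@q;return q[:2]/q[2]
def load(n,i): 
    p=cv2.imread(f"pics/{n}{i}.png")[:,:,::-1];return p,cloud(n,p,np.load(f"{n}{i}.npy"))
def grab(n,i):
    p,d=imaging.grab_frame(n);cv2.imwrite(f"pics/{n}{i}.png",p[:,:,::-1]);np.save(f"{n}{i}.npy",d);return p,cloud(n,p,d)
def circ(xy):
    A=np.c_[2*xy,np.ones(len(xy))];s=np.linalg.lstsq(A,(xy**2).sum(1),rcond=None)[0];return s[0],s[1],np.sqrt(s[2]+s[0]**2+s[1]**2)
E
python3 - <<'E'
from h import *
C={"top":dict(handle=(437,178),stand=(350,218),spare=(294,213),tcup=(222,210)),"scene":dict(handle=(238,135),stand=(318,182),spare=(346,228),tcup=(398,276))}
tiles=[]
for n in C:
    p,W=load(n,0);row=[]
    for k,(u,v) in C[n].items():
        r=34;row.append(cv2.resize(p[v-r:v+r,u-r:u+r,::-1],(200,200),interpolation=cv2.INTER_CUBIC))
        w=W[v-r:v+r,u-r:u+r].reshape(-1,3);w=w[np.isfinite(w).all(1)];z=w[:,2]
        tbl=z[abs(z)<6];print(n,k,W[v,u].round(),"table",np.median(tbl).round(1),"hist",np.histogram(z,np.arange(0,131,6))[0])
        if k in("stand","spare"):
            c=W[v,u];w=w[np.hypot(*(w[:,:2]-c[:2]).T)<45]
            zt=np.percentile(w[:,2],97);m=w[:,2]>zt-4;print("  rim z",zt.round(1),"circle",np.round(circ(w[m][:,:2]),1),"mean",w[m].mean(0).round(1),m.sum())
        if k=="handle":
            hs=w[(w[:,2]>76)];m=hs[:,:2].mean(0);e=np.linalg.svd(hs[:,:2]-m,full_matrices=False);print("  bar",m.round(1),hs[:,2].max().round(),len(hs),"dir",e[2][0].round(3),e[1].round())
            b=w[(w[:,2]>48)&(w[:,2]<64)];R=cv2.minAreaRect(b[:,:2].astype(np.float32));print("  box",R)
    tiles.append(np.hstack(row))
cv2.imwrite("pics/crops.png",np.vstack(tiles))
E
```

```text
top handle [ 592. -301.   97.] table -0.9 hist [988  31  25  25  55  74  23  28 174 915 183 115  27  13  10  25 101   4
   0   0   0]
  bar [ 593.1 -306.5] 106.0 154 dir [0.24  0.971] [226.  54.]
  box ((593.7783813476562, -308.97119140625), (110.7032241821289, 110.31890869140625), 69.16961669921875)
top stand [488. -73.  24.] table -0.7 hist [1579   32    0   38  105   32   23   64   28    3   51   11    0    0
    0    0    0    0    0    0    0]
  rim z 64.8 circle [486.6 -74.1  27.5] mean [486.9 -74.8  64.2] 58
top spare [503.  84.  19.] table -0.7 hist [1601   17   15  112   39   25   53   35    9   43   18    0    0    0
    0    0    0    0    0    0    0]
  rim z 59.6 circle [500.8  81.4  27.5] mean [500.1  81.7  59.3] 56
top tcup [508. 269. 102.] table -0.6 hist [991 588 327  27  11  49  39  31  31  32  33  44  59  94 184  57  82  89
  97  77  58]
scene handle [ 603. -282.   78.] table 1.1 hist [1971   58   59   64   84  116   64   65   80  684  317  116   53   12
    7    9   72   26    0    0    0]
  bar [ 597.1 -302.4] 104.0 129 dir [0.247 0.969] [220.  46.]
  box ((595.6879272460938, -309.10443115234375), (111.37812805175781, 110.20726776123047), 69.10282135009766)
scene stand [499. -51.  68.] table 0.9 hist [2757   84   63   12   85   40   44   51   64   73   82   37    0    0
    0    0    0    0    0    0    0]
  rim z 65.3 circle [488.2 -75.4  27.3] mean [494.9 -62.4  65.1] 57
scene spare [497.  74.  25.] table 0.7 hist [2692   24    9  109   57   37   47   83   45   77   55    0    0    0
    0    0    0    0    0    0    0]
  rim z 61.0 circle [502.3  79.9  27.5] mean [503.   79.4  60.1] 101
scene tcup [492. 255. 103.] table 0.6 hist [1561  339  272   12    2    0    0    1    0    7   30   27   64  101
  216  107   99  102  161  174  132]
```

View pics/crops.png

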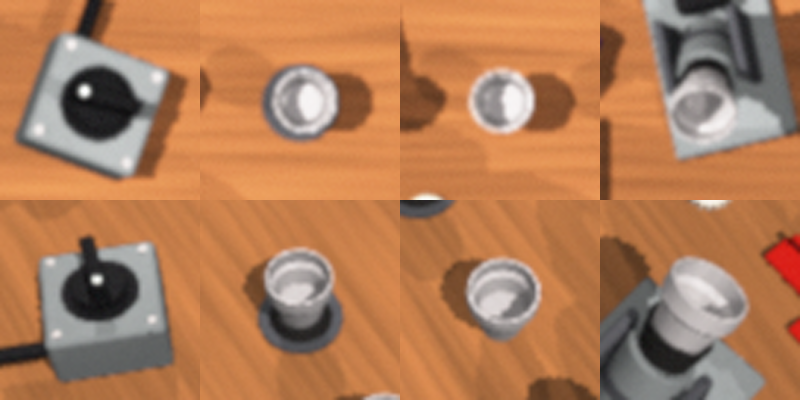

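The crops confirm the four targets. The bar is nearly perpendicular to the gland, so the handle is near on, and the cups are steel-coloured. Next I'll fit the leaning cup.

```bash
cat >> h.py <<'E'
from scipy.spatial.transform import Rotation as R
def rot(s): w,x,y,z=s["ee_rot"];return R.from_quat([x,y,z,w])
def down(yaw,tilt=0): # tool x at yaw, z down; tilt: about tool y
    c,s=np.cos(np.radians(yaw)),np.sin(np.radians(yaw))
    return R.from_matrix(np.array([[c,s,0],[s,-c,0],[0,0,-1]]))
def rel(pos,Rt,P0=None,R0=None):
    s=env.state();P0=np.array(s["eef_pos"]) if P0 is None else np.array(P0,float);R0=rot(s) if R0 is None else R0
    print("shift",R0.inv().apply(np.array(pos)-P0).round(1),"turn",np.degrees((R0.inv()*Rt).as_rotvec()).round(1))
E
python3 - <<'E'
from h import *
from scipy.optimize import least_squares
out={}
for n,(u,v) in dict(top=(228,197),scene=(375,310)).items():
    p,W=load(n,0);w=W[v-60:v+60,u-60:u+60].reshape(-1,3);w=w[np.isfinite(w).all(1)]
    w=w[(w[:,0]>400)&(w[:,0]<680)&(w[:,1]>150)&(w[:,1]<340)]
    b=w[(w[:,2]>8)&(w[:,2]<16)];r=cv2.minAreaRect(b[:,:2].astype(np.float32));print(n,"base",r)
    out[n]=w[w[:,2]>95]
def fit(w,x0):
    r=np.interp
    def res(q):
        x,y,psi,z=q;d=np.array([-np.sin(.6109)*np.cos(psi),-np.sin(.6109)*np.sin(psi),np.cos(.6109)])
        f=np.array([x-23*np.cos(psi),y-23*np.sin(psi),z]);s=(w-f)@d;rad=np.linalg.norm(w-f-s[:,None]*d,axis=1)
        ro=r(s,[0,40,44,60],[17,25,29,29]);e=np.minimum(abs(rad-ro),abs(rad-ro+2.5))
        e=np.where((s>23)&(s<66),np.minimum(e,8),8.);return e
    best=None
    for dx in(-10,0,10):
      for dy in(-10,0,10):
        o=least_squares(res,x0+np.array([dx,dy,0,0]),x_scale=[1,1,.05,1],diff_step=1e-3)
        if best is None or o.cost<best.cost:best=o
    q=best.x;psi=q[2];d=np.array([-np.sin(.6109)*np.cos(psi),-np.sin(.6109)*np.sin(psi),np.cos(.6109)]);f=np.array([q[0]-23*np.cos(psi),q[1]-23*np.sin(psi),q[3]])
    e=res(q);print("fit",q.round(3),np.degrees(psi).round(1),"foot",f.round(1),"rim",(f+60*d).round(1),"in",(e<3).sum(),"/",len(e),"mean",e[e<8].mean().round(2))
x0=np.array([545,256,np.radians(12),90])
for n in out:fit(out[n],x0)
fit(np.vstack(list(out.values())),x0)
rel([594.8,-309,150],down(75.8))
E
```

```text
top base ((509.52874755859375, 255.330810546875), (255.57566833496094, 153.85545349121094), 13.017133712768555)
scene base ((523.7353515625, 264.84954833984375), (227.52001953125, 118.91753387451172), 12.94837474822998)
fit [5.54930e+02 2.69803e+02 1.68000e-01 8.79200e+01] 9.6 foot [532.3 266.   87.9] rim [498.3 260.2 137.1] in 372 / 555 mean 1.56
fit [5.55040e+02 2.66272e+02 1.29000e-01 8.87090e+01] 7.4 foot [532.2 263.3  88.7] rim [498.1 258.9 137.9] in 725 / 1033 mean 0.96
fit [5.55163e+02 2.65041e+02 9.20000e-02 8.83850e+01] 5.3 foot [532.3 262.9  88.4] rim [498.  259.8 137.5] in 1077 / 1588 mean 1.22
shift [511.7 -91.8  92. ] turn [ -0.1  -0.  -63. ]
```

```bash
python3 -m handwheel '[[[60,-10,10,0,0,-8,0.3],[115,-20,20,0,0,-16,0.3],[170,-30,30,0,0,-24,0.3],[225,-40,40,0,0,-32,0.3],[280,-50,50,0,0,-40,0.3],[340,-61,61,0,0,-48,0.3],[400,-72,72,0,0,-56,0.3],[460,-83,83,0,0,-63,0.3],[511.7,-91.8,92,0,0,-63,0.3],[511.7,-91.8,92,0,0,-63,0.3]]]'
python3 - <<'E'
from h import *
rel([594.8,-309,84],down(75.8))
for n,(u,v) in dict(top=(228,197),scene=(375,310)).items():
    p,W=load(n,0);w=W[v-70:v+70,u-70:u+70]
    m=((w[...,2]>7)&(w[...,2]<17)).astype(np.uint8);m=cv2.morphologyEx(m,cv2.MORPH_OPEN,np.ones((3,3),np.uint8))
    sat=p[v-70:v+70,u-70:u+70].astype(int);m&=((sat.max(-1)-sat.min(-1))<45).astype(np.uint8)
    k,l,s,c=cv2.connectedComponentsWithStats(m);
    a=[j for j in range(1,k) if s[j,4]>40];print(n,s[a,4])
    b=w[np.isin(l,a)];b=b[(b[:,0]>430)&(b[:,0]<660)&(b[:,1]>185)&(b[:,1]<330)];print(cv2.minAreaRect(b[:,:2].astype(np.float32)))
E
```

```text
time: 1.35
eef_pos: [597.0, -306.8, 148.3]
ee_rot: [-0.001, 0.788, 0.616, -0.0]
contact_force: [1.0, 0.3, 0.9]
opening: 59.9
shift [-2.7 -1.5 64.3] turn [-0.1 -0.1  0.2]
top [141 101 490  58]
((550.5482177734375, 272.31463623046875), (168.52749633789062, 118.99256134033203), 13.612569808959961)
scene [  95 1692]
((551.977783203125, 271.41363525390625), (169.23863220214844, 118.62940979003906), 12.781970024108887)
```

```bash
python3 -m handwheel '[[[-2.5,-1.5,15,0,0,0,0.3],[-2.5,-1.5,30,0,0,0,0.3],[-2.5,-1.5,40,0,0,0,0.3],[-2.5,-1.5,50,0,0,0,0.3],[-2.5,-1.5,58,0,0,0,0.3],[-2.5,-1.5,64,0,0,0,0.3],[-2.5,-1.5,64,0,0,0,0.3],[-2.5,-1.5,64,0,0,0,0.3],[-2.5,-1.5,64,0,0,0,0.5],[-2.5,-1.5,64,0,0,0,0.6]]]'
python3 - <<'E'
from h import *
grab("scene",1);grab("top",1);rel([594.8,-309,84],down(75.8));print(env.state()["wrist_torque"])
p=cv2.imread("pics/scene1.png");q=cv2.imread("pics/top1.png")
cv2.imwrite("pics/c1.png",np.hstack([cv2.resize(p[70:190,180:300],(400,400)),cv2.resize(q[120:240,380:500],(400,400))]))
E
```

```text
time: 2.6
eef_pos: [592.8, -311.6, 86.6]
ee_rot: [0.0, 0.789, 0.614, 0.0]
contact_force: [0.4, 0.2, 0.4]
opening: 34.1
shift [3.  1.3 2.5] turn [ 0.  0. -0.]
[-0.00897718 -0.00569227 -0.01438101]
```

View pics/c1.png

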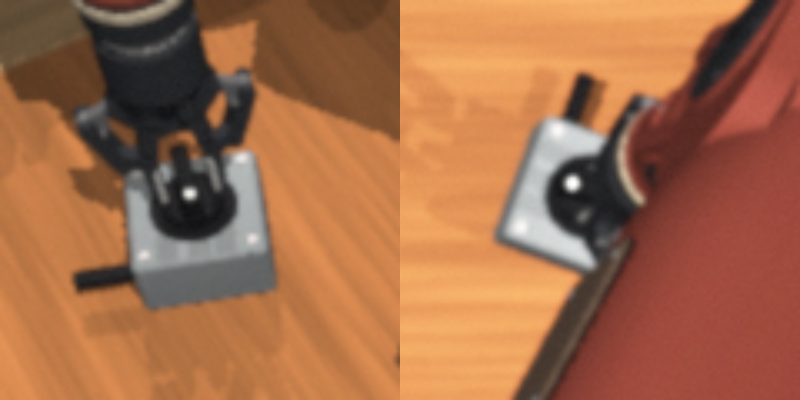

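The jaws straddle the bar, with the white dot at the crop's (190,192), so I'll centre and close.

```bash
python3 -m handwheel '[[[3,1.3,2.5,0,0,0,0.6],[3,1.3,2.5,0,0,0,0.6],[3,1.3,2.5,0,0,0,1],[3,1.3,2.5,0,0,0,1],[3,1.3,2.5,0,0,0,1],[3,1.3,2.5,0,0,0,1],[3,1.3,2.5,0,0,-5,1],[3,1.3,2.5,0,0,-10,1],[3,1.3,2.5,0,0,-15,1],[3,1.3,2.5,0,0,-20,1]]]'
```

```text
time: 3.95
eef_pos: [594.2, -308.8, 83.9]
ee_rot: [-0.0, 0.67, 0.743, -0.0]
contact_force: [-4.7, 1.6, 5.0]
opening: 12.7
```

```bash
python3 -m handwheel '[[[0,0,0,0,0,-8,1],[0,0,0,0,0,-16,1],[0,0,0,0,0,-24,1],[0,0,0,0,0,-32,1],[0,0,0,0,0,-40,1],[0,0,0,0,0,-48,1],[0,0,0,0,0,-56,1],[0,0,0,0,0,-62,1],[0,0,0,0,0,-66,1],[0,0,0,0,0,-66,1]]]'; python3 -c "
from h import *
s=env.state();print(s['wrist_torque'],np.degrees(rot(s).as_matrix()[:,0]@[0,1,0]),rot(s).as_matrix()[:2,0],s['joints'])"
```

```text
time: 5.2
eef_pos: [593.4, -309.3, 83.9]
ee_rot: [-0.001, 0.159, 0.987, -0.0]
contact_force: [-8.0, 0.7, 6.8]
opening: 12.9
[ 0.17249099  1.52739805 -1.24223949] 18.01220712683743 [-0.94929784  0.31437232] [-0.588928    0.67682679  0.04620142  0.9417606  -0.00143337 -0.26913179]
```

```bash
python3 -m handwheel '[[[0,0,0,0,0,2,0.6],[0,0,0,0,0,2,0.6],[0,0,0,0,0,2,0.5],[0,0,-15,0,0,2,0.5],[0,0,-40,0,0,2,0.4],[0,0,-80,0,0,2,0.3],[0,0,-130,0,0,2,0.2],[-40,0,-150,0,0,2,0],[-90,-30,-150,0,0,2,0],[-140,-80,-150,0,0,2,0]]]'
python3 - <<'E'
from h import *
print(env.state()["eef_pos"])
grab("scene",2);grab("top",2)
p=cv2.imread("pics/scene2.png");q=cv2.imread("pics/top2.png")
cv2.imwrite("pics/c2.png",np.hstack([cv2.resize(p[70:190,180:300],(400,400)),cv2.resize(q[120:240,380:500],(400,400))]))
for n,(u,v) in dict(scene=(238,135),top=(437,178)).items():
    _,W=load(n,2);w=W[v-34:v+34,u-34:u+34].reshape(-1,3);w=w[np.isfinite(w).all(1)&(np.hypot(w[:,0]-594.8,w[:,1]+309)<45)];hs=w[(w[:,2]>78)&(w[:,2]<108)]
    m=hs[:,:2].mean(0);e=np.linalg.svd(hs[:,:2]-m,full_matrices=False);a=np.degrees(np.arctan2(*e[2][0][::-1]));print(n,m,len(hs),a)
E
```

```text
time: 6.45
eef_pos: [689.7, -396.8, 237.6]
ee_rot: [0.001, 0.175, 0.985, -0.001]
contact_force: [0.9, -0.8, 0.0]
opening: 85.1
[ 689.74370695 -396.76215347  237.63456492]
scene [ 596.26958224 -307.3879771 ] 227 -20.649123585899765
top [ 593.15080663 -306.77502288] 157 159.3954543537212
```

View pics/c2.png

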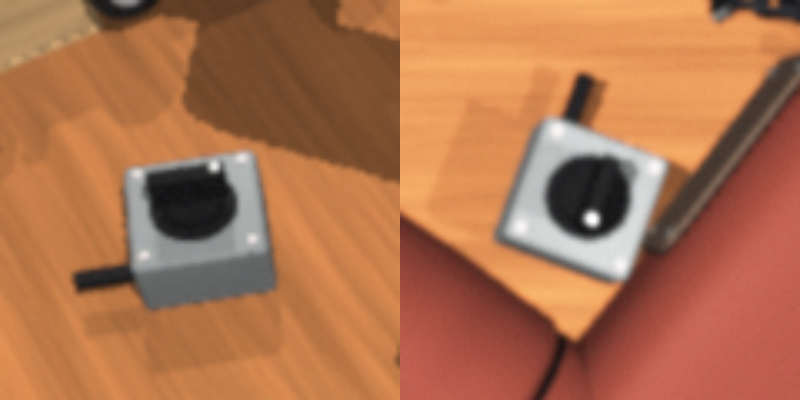

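The handle's bar is now in line with the gland, at −20.6° in both views against −20.9° for the box, so it is fully off. Now the leaning cup.

```bash
cat >> h.py <<'E'
PSI=np.radians(13.2);TI=np.radians(35)
D=np.array([-np.sin(TI)*np.cos(PSI),-np.sin(TI)*np.sin(PSI),np.cos(TI)])
YT=np.array([-np.sin(PSI),np.cos(PSI),0]);RT=R.from_matrix(np.c_[np.cross(YT,-D),YT,-D])
E
python3 - <<'E'
from h import *
from scipy.optimize import least_squares
for n in("top","scene"):
    _,W=load(n,0);w=W.reshape(-1,3);w=w[np.isfinite(w).all(1)];w=w[(np.linalg.norm(w-[505,261,123],axis=1)<50)&(w[:,2]>100)]
    def res(q):
        f=q;s=(w-f)@D;rad=np.linalg.norm(w-f-s[:,None]*D,axis=1);ro=np.interp(s,[0,40,44,60],[17,25,29,29])
        e=np.minimum(abs(rad-ro),abs(rad-ro+2.5));return np.where((s>23)&(s<62),np.minimum(e,6),6.)
    b=min((least_squares(res,np.array([529+a,266+c,90.]),diff_step=1e-3) for a in(-4,0,4) for c in(-4,0,4)),key=lambda o:o.cost)
    f=b.x;e=res(f);s=(w-f)@D;sx=s[e<2.5];print(n,f.round(1),(e<2.5).sum(),len(e),e[e<6].mean().round(2),"smax",np.percentile(sx,[95,99]).round(1))
F=np.array([530,266,89.5])
rel(F+130*D,RT);print(F+130*D,F+50*D)
E
```

```text
top [529.  266.2  89.8] 329 492 1.04 smax [60.8 61.9]
scene [529.1 266.   90. ] 695 928 0.72 smax [60.5 61.4]
shift [443.4 527.6  36.9] turn [-10.3 -34.  -32.5]
[457.40515071 248.97303182 195.98976576] [502.07890412 259.45116608 130.45760221]
```

```bash
python3 -m handwheel '[[[40,48,0,-1,-4,-4,0],[80,96,0,-2,-8,-8,0],[120,144,0,-4,-12,-12,0],[160,192,0,-5,-17,-16,0],[200,240,0,-6,-20,-19,0],[240,286,0,-7,-24,-23,0],[280,334,0,-8,-27,-26,0],[320,382,0,-9.3,-31,-29.5,0],[360,430,0,-10.3,-34,-32.5,0],[390,464,10,-10.3,-34,-32.5,0]]]'
python3 - <<'E'
from h import *
F=np.array([529.1,266.1,89.9])
rel(F+110*D,RT);print(env.state()["joints"])
E
```

```text
time: 7.8
eef_pos: [504.9, 109.0, 231.7]
ee_rot: [0.3, -0.111, 0.947, 0.035]
contact_force: [1.6, -0.2, -0.1]
opening: 85.4
shift [ 32.6 147.4  40.4] turn [0.1 0.2 0.1]
[-0.01730313 -0.12373394 -0.8696502   0.22585355  0.14353885 -0.20531422]
```

```bash
python3 -m handwheel '[[[8,40,5,0,0,0,0],[16,80,15,0,0,0,0],[26,120,25,0,0,0,0],[32.5,147.5,40,0,0,0,0],[32.5,147.5,40,0,0,0,0],[32.5,147.5,40,0,0,0,0],[32.5,147.5,40,0,0,0,0],[32.5,147.5,40,0,0,0,0],[32.5,147.5,40,0,0,0,0],[32.5,147.5,40,0,0,0,0]]]'
python3 - <<'E'
from h import *
F=np.array([529.1,266.1,89.9])
rel(F+50*D,RT);print(env.state()["joints"])
E
```

```text
time: 9.05
eef_pos: [470.0, 250.1, 180.0]
ee_rot: [0.299, -0.11, 0.947, 0.035]
contact_force: [0.3, -0.4, 0.3]
opening: 85.5
shift [ 1.6  2.  58.9] turn [0.1 0.  0.1]
[ 0.41187265  0.01457793 -0.91489797  0.03729121 -0.10201715  0.14782642]
```

```bash
python3 -m handwheel '[[[1.5,2,12,0,0,0,0],[1.5,2,24,0,0,0,0],[1.5,2,36,0,0,0,0],[1.5,2,46,0,0,0,0],[1.5,2,54,0,0,0,0],[1.5,2,59,0,0,0,0],[1.5,2,59,0,0,0,0],[1.5,2,59,0,0,0,0],[1.5,2,59,0,0,0,0.15],[1.5,2,59,0,0,0,0.15]]]'
python3 - <<'E'
from h import *
F=np.array([529.1,266.1,89.9])
rel(F+50*D,RT);grab("scene",3)
p=cv2.imread("pics/scene3.png");cv2.imwrite("pics/c3.png",cv2.resize(p[210:350,320:460],(560,560)))
E
```

```text
time: 10.3
eef_pos: [501.3, 259.9, 131.1]
ee_rot: [0.299, -0.111, 0.947, 0.035]
contact_force: [-0.7, -1.1, 0.3]
opening: 72.6
shift [ 0.3 -0.3  0.1] turn [0.1 0.1 0.1]
```

View pics/c3.png

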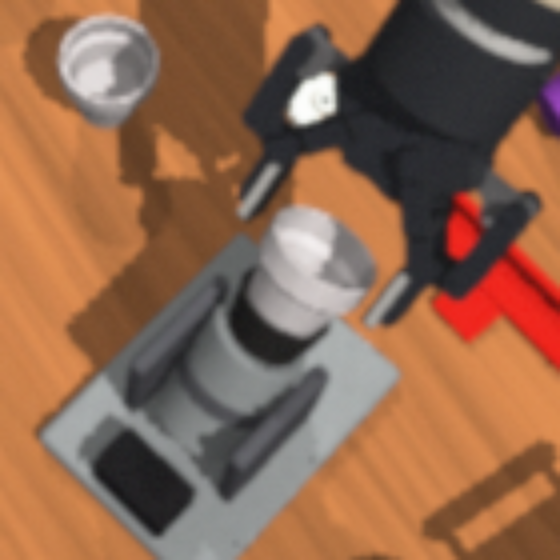

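The jaws straddle the cup. The tips at (245,212) and (375,322) reach about 12 mm below the rim. I'll go 4 mm deeper, close and pull along the axis.

```bash
python3 -m handwheel '[[[0,0,4,0,0,0,0.15],[0,0,4,0,0,0,0.2],[0,0,4,0,0,0,1],[0,0,4,0,0,0,1],[0,0,4,0,0,0,1],[0,0,4,0,0,0,1],[0,0,4,0,0,0,1],[0,0,0,0,0,0,1],[0,0,-4,0,0,0,1],[0,0,-8,0,0,0,1]]]'; python3 -m handwheel '[[[0,0,-6,0,0,0,1],[0,0,-12,0,0,0,1],[0,0,-18,0,0,0,1],[0,0,-26,0,0,0,1],[0,0,-34,0,0,0,1],[0,0,-44,0,0,0,1],[0,0,-54,0,0,0,1],[0,0,-64,0,0,0,1],[0,0,-74,0,0,0,1],[0,0,-80,0,0,0,1]]]'
python3 - <<'E'
from h import *
rel([487.4,-74.7,200],down(180)); rel([487.4,-74.7,220],down(193.2))
s=env.state();Rr=rot(s);print(Rr.as_matrix().round(3))
_,W=grab("scene",4);w=W.reshape(-1,3);w=w[np.isfinite(w).all(1)]
t=Rr.inv().apply(w-s["eef_pos"]);m=(abs(t[:,0])<40)&(abs(t[:,1])<27)&(t[:,2]>-14)&(t[:,2]<60);t=t[m]
print(np.histogram(t[:,2],np.arange(-14,61,5)))
for a in range(0,50,6):
    k=(t[:,2]>=a)&(t[:,2]<a+6);print(a,k.sum(),t[k].min(0).round(1) if k.any() else "",t[k].max(0).round(1) if k.any() else "")
E
```

```text
time: 11.6
eef_pos: [496.4, 258.6, 137.3]
ee_rot: [0.299, -0.111, 0.947, 0.035]
contact_force: [-0.7, -0.1, -2.0]
opening: 54.6
time: 12.85
eef_pos: [451.8, 248.1, 203.6]
ee_rot: [0.299, -0.111, 0.947, 0.035]
contact_force: [-0.5, 0.1, -3.3]
opening: 54.6
shift [  34.6 -322.3  -20.3] turn [ 4.1 34.9 12.9]
shift [  23.1 -322.3  -36.6] turn [ 0.1 35.1  0.1]
[[-0.796 -0.231  0.559]
 [-0.188  0.973  0.133]
 [-0.575  0.001 -0.818]]
(array([148, 128, 134,  99,  83,  52,  42,  45,  40,  36,  41,  22,   2,
         0]), array([-14,  -9,  -4,   1,   6,  11,  16,  21,  26,  31,  36,  41,  46,
        51,  56]))
0 129 [-28.2 -25.4   0. ] [29.  26.6  6. ]
6 91 [-24.7 -21.1   6.1] [25.6 22.4 11.7]
12 58 [-22.7 -23.3  12. ] [ 1.  21.5 17.8]
18 55 [-20.6 -21.   18. ] [ 3.7 20.4 24. ]
24 50 [-20.3 -19.   24. ] [-2.5 19.  29.9]
30 44 [-20.5 -19.3  30.1] [-1.8 18.1 36. ]
36 44 [-18.8 -17.6  36.1] [ 1.3 17.5 42. ]
42 21 [-16.3 -13.5  42.2] [-6.8 13.  46.2]
48 0
```

```bash
python3 - <<'E'
from h import *
s=env.state();_,W=load("scene",4);w=W.reshape(-1,3);w=w[np.isfinite(w).all(1)]
t=rot(s).inv().apply(w-s["eef_pos"])
for sg in(-1,1):
    k=(abs(t[:,0])<13)&(sg*t[:,1]>27)&(sg*t[:,1]<42)&(abs(t[:,2])<30);print(sg,np.sort(t[k][:,2])[-12:].round(1),np.percentile(sg*t[k][:,1],5))
E
python3 -m handwheel '[[[2,-35,-36,0,0,0,1],[4,-70,-36,0,4,0,1],[8,-110,-36,0,8,0,1],[12,-150,-36,0,12,0,1],[18,-190,-36,0,16,0,1],[23,-230,-36,0,20,0,1],[23,-265,-36,0,25,0,1],[23,-300,-36,0,30,0,1],[40,-322.3,-12,0,35,0,1],[57.6,-322.3,12.5,0,35,0,1]]]'
python3 - <<'E'
from h import *
s=env.state()
rel([487.4,-74.7,83],down(193.2));print(s["joints"])
E
```

```text
-1 [-1.2  0.1  0.5  0.5  0.8  0.8  1.2  2.2  2.5  3.6  4.4  4.8] 27.440165877654124
1 [-0.6 -0.5 -0.3  0.6  0.9  1.6  2.5  2.5  3.4  3.5  3.9  5.2] 27.529561416538318
time: 14.15
eef_pos: [489.6, -76.5, 158.1]
ee_rot: [0.0, -0.115, 0.993, -0.0]
contact_force: [0.4, -0.2, -3.3]
opening: 54.7
shift [ 1.8  2.2 75.1] turn [-0.   0.   0.1]
[-3.02546878e-01  3.01665307e-01 -3.73199426e-01  8.95342028e-01
 -5.57923315e-05 -5.33966350e-01]
```

```bash
python3 -m handwheel '[[[0,0,8,0,0,0,1],[0,0,18,0,0,0,1],[0,0,28,0,0,0,1],[0,0,36,0,0,0,1],[0,0,42,0,0,0,1],[0,0,45,0,0,0,1],[0,0,45,0,0,0,1],[0,0,45,0,0,0,1],[0,0,45,0,0,0,1],[0,0,45,0,0,0,1]]]'
python3 - <<'E'
from h import *
rel([487.4,-74.7,75],down(193.2))
s=env.state();Rr=rot(s)
for n in("scene","top"):
    p,W=grab(n,5);w=W.reshape(-1,3);w=w[np.isfinite(w).all(1)];w=w[np.hypot(w[:,0]-487.4,w[:,1]+74.7)<45]
    for a,b in((61,68),(70,76),(76,82),(82,90),(90,98),(98,108)):
        k=w[(w[:,2]>a)&(w[:,2]<b)]
        if len(k)>8:print(n,a,len(k),np.round(circ(k[:,:2]),1))
p=cv2.imread("pics/scene5.png");cv2.imwrite("pics/c5.png",cv2.resize(p[110:220,265:375],(500,500)))
E
```

```text
time: 15.4
eef_pos: [487.6, -74.7, 114.4]
ee_rot: [0.0, -0.116, 0.993, 0.0]
contact_force: [0.5, -0.2, -1.3]
opening: 54.5
shift [ 0.3  0.  39.4] turn [0.  0.  0.1]
scene 61 55 [487.8 -76.1  27.5]
scene 70 10 [487.4 -74.3  15.8]
scene 76 12 [486.9 -76.1  18.6]
scene 82 28 [488.8 -74.5  17.5]
scene 90 81 [489.5 -75.7  17.5]
scene 98 50 [487.5 -75.5  22.1]
```

View pics/c5.png

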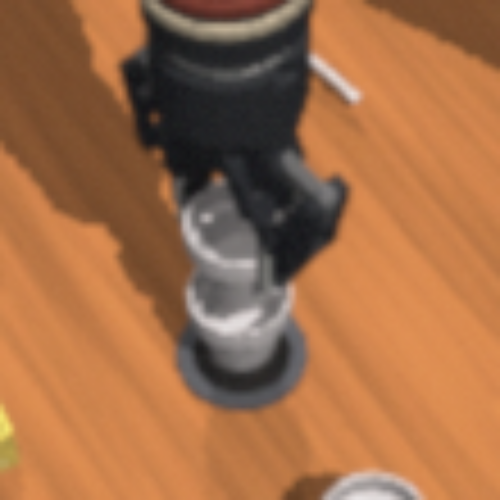

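The held cup is centred over the base cup (held at about (235,225) in the crop, base rim at (240,300)). I'll lower it gently.

```bash
python3 -m handwheel '[[[0,0,7,0,0,0,1],[0,0,14,0,0,0,1],[0,0,20,0,0,0,1],[0,0,26,0,0,0,1],[0,0,31,0,0,0,1],[0,0,35,0,0,0,1],[0,0,37,0,0,0,1],[0,0,38,0,0,0,1],[0,0,39,0,0,0,1],[0,0,39,0,0,0,1]]]'
```

```text
time: 16.75
eef_pos: [487.6, -74.6, 75.3]
ee_rot: [0.0, -0.116, 0.993, 0.0]
contact_force: [0.3, 0.2, -1.3]
opening: 54.5
```

```bash
python3 -m handwheel '[[[0,0,0.5,0,0,0,1],[0,0,1,0,0,0,1],[0,0,1.5,0,0,0,1],[0,0,2,0,0,0,1],[0,0,2.3,0,0,0,1],[0,0,2.6,0,0,0,1],[0,0,2.8,0,0,0,1],[0,0,3,0,0,0,1],[0,0,3,0,0,0,1],[0,0,3,0,0,0,1]]]'
```

```text
time: 18.0
eef_pos: [488.1, -74.7, 73.0]
ee_rot: [0.001, -0.116, 0.993, 0.0]
contact_force: [-1.5, 1.8, 8.0]
opening: 54.2
```

```bash
python3 -m handwheel '[[[0,0,2.5,0,0,0,0.2],[0,0,2.5,0,0,0,0.1],[0,0,2.5,0,0,0,0],[0,0,2.5,0,0,0,0],[0,0,-8,0,0,0,0],[0,0,-30,0,0,0,0],[0,0,-60,0,0,0,0],[-15,40,-75,0,0,0,0],[-32,95,-75,0,0,0,0],[-49,148,-65,0,0,0,0]]]'; python3 -m handwheel '[[[0,0,5,0,0,0,0],[0,0,10,0,0,0,0],[0,0,15,0,0,0,0],[0,0,15,0,0,0,0],[0,0,15,0,0,0,0],[0,0,15,0,0,0,0],[0,0,15,0,0,0,0],[0,0,15,0,0,0,0],[0,0,15,0,0,0,0],[0,0,15,0,0,0,0]]]'
python3 - <<'E'
from h import *
rel([501.5,80.7,46],down(193.2))
for n in("scene","top"):
    p,W=grab(n,6);w=W.reshape(-1,3);w=w[np.isfinite(w).all(1)]
    for c in((487.4,-74.7),(501.5,80.7)):
        k=w[(np.hypot(w[:,0]-c[0],w[:,1]-c[1])<40)&(w[:,2]<100)]
        if len(k):
            zt=np.percentile(k[:,2],97);r=k[k[:,2]>zt-4];print(n,c,"top z",zt.round(1),np.round(circ(r[:,:2]),1),len(r))
        j=k[(k[:,2]>61)&(k[:,2]<67)];print(len(j))
a=cv2.imread("pics/scene6.png")[130:260,270:400]
cv2.imwrite("pics/c6.png",cv2.resize(a,(560,560)))
E
```

```text
time: 19.25
eef_pos: [502.1, 82.1, 139.0]
ee_rot: [0.002, -0.116, 0.993, 0.0]
contact_force: [0.4, -0.0, -0.5]
opening: 85.5
time: 20.5
eef_pos: [501.1, 80.7, 122.5]
ee_rot: [0.0, -0.116, 0.993, 0.0]
contact_force: [0.2, 0.1, 0.6]
opening: 85.7
shift [-0.4 -0.1 76.5] turn [0.  0.  0.1]
scene (487.4, -74.7) top z 87.5 [487.5 -75.7  27.2] 73
58
scene (501.5, 80.7) top z 60.7 [502.2  79.8  27.5] 102
21
top (487.4, -74.7) top z 87.0 [486.  -73.6  27.5] 60
40
0
```

View pics/c6.png

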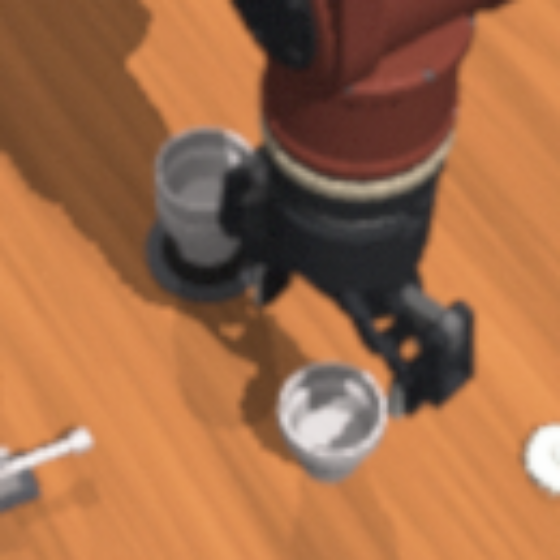

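The first cup is home: its rim is at 87 mm (5+22+60), upright at (205,165) in the crop. The spare cup at (332,405) is under the jaws.

```bash
python3 -m handwheel '[[[0,0,15,0,0,0,0],[0,0,30,0,0,0,0],[0,0,45,0,0,0,0],[0,0,58,0,0,0,0],[0,0,68,0,0,0,0],[0,0,76,0,0,0,0],[0,0,76,0,0,0,0],[0,0,76,0,0,0,0.2],[0,0,76,0,0,0,1],[0,0,76,0,0,0,1]]]'; python3 -m handwheel '[[[0,0,0,0,0,0,1],[0,0,0,0,0,0,1],[0,0,0,0,0,0,1],[0,0,-10,0,0,0,1],[0,0,-25,0,0,0,1],[0,0,-45,0,0,0,1],[0,0,-65,0,0,0,1],[0,0,-85,0,0,0,1],[0,0,-100,0,0,0,1],[0,0,-110,0,0,0,1]]]'
python3 - <<'E'
from h import *
rel([487.2,-74.7,145],down(193.2))
s=env.state();_,W=grab("scene",7);w=W.reshape(-1,3);w=w[np.isfinite(w).all(1)]
t=rot(s).inv().apply(w-s["eef_pos"]);m=(abs(t[:,0])<40)&(abs(t[:,1])<27)&(t[:,2]>0)&(t[:,2]<60);t=t[m]
for a in range(0,54,6):
    k=(t[:,2]>=a)&(t[:,2]<a+6)
    if k.any():print(a,k.sum(),t[k].min(0).round(1),t[k].max(0).round(1))
E
```

```text
time: 21.85
eef_pos: [501.7, 80.8, 47.4]
ee_rot: [0.001, -0.116, 0.993, 0.0]
contact_force: [-1.4, 0.5, 8.5]
opening: 53.8
time: 23.1
eef_pos: [501.3, 80.6, 157.6]
ee_rot: [0.001, -0.116, 0.993, 0.0]
contact_force: [-0.6, 0.1, -1.5]
opening: 53.9
shift [  49.6 -147.9   12.5] turn [0.  0.1 0.1]
0 47 [-28.6 -27.    0. ] [20.  26.1  5.6]
6 35 [-23.6 -25.    6.2] [18.5 16.6 11.5]
12 31 [-22.8 -23.3  12. ] [18.6 19.5 17.9]
18 69 [-22.5 -21.4  18. ] [19.  19.3 24. ]
24 103 [-20.6 -20.7  24. ] [18.1 18.3 29.6]
30 10 [-18.1   2.2  30.8] [-2.6 17.7 35.8]
36 11 [-18.4  -7.2  36.8] [ 1.6 17.4 41.5]
42 6 [-16.3   3.9  42.7] [-2.9 15.4 45.2]
```

```bash
python3 -m handwheel '[[[5,-15,0,0,0,0,1],[12,-36,0,0,0,0,1],[20,-60,0,0,0,0,1],[28,-84,0,0,0,0,1],[36,-108,0,0,0,0,1],[43,-128,0,0,0,0,1],[49.5,-148,0,0,0,0,1],[49.5,-148,6,0,0,0,1],[49.5,-148,12,0,0,0,1],[49.5,-148,12,0,0,0,1]]]';python3 -m handwheel '[[[0,0,0,0,0,0,1],[0,0,3,0,0,0,1],[0,0,6,0,0,0,1],[0,0,9,0,0,0,1],[0,0,12,0,0,0,1],[0,0,12,0,0,0,1],[0,0,12,0,0,0,1],[0,0,12,0,0,0,1],[0,0,12,0,0,0,1],[0,0,12,0,0,0,1]]]'
python3 - <<'E'
from h import *
rel([487.2,-74.7,96],down(193.2))
for n in ["scene"]:
    p,W=grab(n,8);w=W.reshape(-1,3);w=w[np.isfinite(w).all(1)];w=w[np.hypot(w[:,0]-487.4,w[:,1]+74.7)<45]
    for a,b in((62,70),(82,89),(90,96),(96,102),(102,110),(110,120),(120,130)):
        k=w[(w[:,2]>a)&(w[:,2]<b)]
        if len(k)>8:print(n,a,len(k),np.round(circ(k[:,:2]),1))
E
```

```text
time: 24.4
eef_pos: [486.4, -74.1, 143.4]
ee_rot: [-0.001, -0.116, 0.993, 0.001]
contact_force: [0.4, -0.1, -1.0]
opening: 54.0
time: 25.65
eef_pos: [487.1, -74.8, 132.3]
ee_rot: [0.0, -0.116, 0.993, 0.0]
contact_force: [0.2, 0.8, -2.0]
opening: 53.6
shift [-0.1  0.  36.3] turn [0.  0.  0.1]
scene 62 62 [489.3 -72.8  24.7]
scene 82 58 [487.4 -74.6  26.7]
scene 90 15 [492.3 -73.6  15.7]
scene 96 11 [488.1 -75.4  18.6]
scene 102 82 [489.6 -74.9  17.1]
scene 110 62 [488.  -75.5  21.5]
scene 120 63 [487.5 -74.2  25.2]
```

```bash
python3 -m handwheel '[[[0,0,6,0,0,0,1],[0,0,12,0,0,0,1],[0,0,18,0,0,0,1],[0,0,23,0,0,0,1],[0,0,27,0,0,0,1],[0,0,30,0,0,0,1],[0,0,32,0,0,0,1],[0,0,33,0,0,0,1],[0,0,34,0,0,0,1],[0,0,34,0,0,0,1]]]'; python3 -m handwheel '[[[0,0,0.4,0,0,0,1],[0,0,0.8,0,0,0,1],[0,0,1.2,0,0,0,1],[0,0,1.6,0,0,0,1],[0,0,1.8,0,0,0,1],[0,0,2,0,0,0,1],[0,0,2.3,0,0,0,1],[0,0,2.5,0,0,0,1],[0,0,2.5,0,0,0,1],[0,0,2.5,0,0,0,1]]]'
```

```text
time: 26.95
eef_pos: [487.1, -74.7, 98.3]
ee_rot: [0.0, -0.116, 0.993, 0.0]
contact_force: [0.3, 0.6, -0.9]
opening: 53.6
time: 28.2
eef_pos: [487.5, -74.8, 96.4]
ee_rot: [0.001, -0.116, 0.993, 0.0]
contact_force: [-1.4, 0.4, 7.7]
opening: 53.6
```

Contact at 96.4 mm equals the table grasp height of 47.4 plus 49, so the cup is home. I'll release and retreat.

```bash
python3 -m handwheel '[[[0,0,-0.5,0,0,0,0.2],[0,0,-0.5,0,0,0,0.1],[0,0,-0.5,0,0,0,0],[0,0,-0.5,0,0,0,0],[0,0,-10,0,0,0,0],[0,0,-35,0,0,0,0],[0,0,-70,0,0,0,0],[0,0,-110,0,0,0,0],[30,60,-130,0,0,0,0],[60,120,-140,0,0,0,0]]]'; python3 -m handwheel '[[[50,20,0,0,0,0,0],[100,40,0,0,0,0,0],[120,60,0,0,0,0,0],[120,60,0,0,0,0,0],[120,60,0,0,0,0,0],[120,60,0,0,0,0,0],[120,60,0,0,0,0,0],[120,60,0,0,0,0,0],[120,60,0,0,0,0,0],[120,60,0,0,0,0,0]]]'
python3 - <<'E'
from h import *
for n in("scene","top"):
    p,W=grab(n,9);w=W.reshape(-1,3);w=w[np.isfinite(w).all(1)]
    k=w[(np.hypot(w[:,0]-487.4,w[:,1]+74.7)<40)&(w[:,2]<130)];zt=np.percentile(k[:,2],98);r=k[k[:,2]>zt-4];print(n,"top z",zt.round(1),np.round(circ(r[:,:2]),1),len(r))
    hs=w[(np.hypot(w[:,0]-594.8,w[:,1]+309)<45)&(w[:,2]>78)&(w[:,2]<108)]
    if len(hs)>30:e=np.linalg.svd(hs[:,:2]-hs[:,:2].mean(0),full_matrices=False);print("handle",np.degrees(np.arctan2(*e[2][0][::-1])))
a=cv2.imread("pics/scene9.png");b=cv2.imread("pics/top9.png")
cv2.imwrite("pics/c9.png",np.hstack([cv2.resize(a,(480,300)),cv2.resize(a[120:210,270:366],(320,300))]))
cv2.imwrite("pics/c9.png",np.vstack([cv2.imread("pics/c9.png"),cv2.resize(b[50:290,140:520],(475,300)).astype(np.uint8) if False else np.hstack([cv2.resize(b[50:290,140:520],(475,300)),np.zeros((300,325,3),np.uint8)])]))
E
```

```text
time: 29.45
eef_pos: [408.7, 19.0, 235.3]
ee_rot: [0.001, -0.115, 0.993, 0.0]
contact_force: [-0.4, 1.2, -0.1]
opening: 85.3
time: 30.7
eef_pos: [278.4, 49.1, 233.7]
ee_rot: [0.0, -0.116, 0.993, 0.0]
contact_force: [0.6, 0.6, 0.6]
opening: 85.5
scene top z 110.3 [487.8 -75.8  27.4] 86
handle -20.859174687789487
top top z 110.0 [486.7 -74.   27.6] 57
handle 159.63178970468056
```

View pics/c9.png

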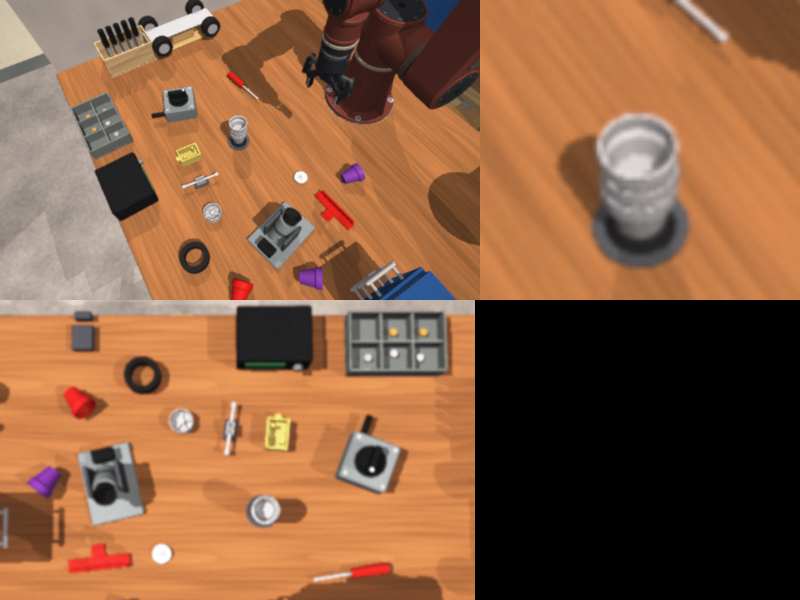

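Run:
```python
from h import *
for i in(0,6,9,10):
  for n in("scene","top"):
    _,W=grab(n,i) if i==10 else load(n,i);w=W.reshape(-1,3);w=w[np.isfinite(w).all(1)];k=w[(np.hypot(w[:,0]-487.4,w[:,1]+74.7)<40)&(w[:,2]<130)]
    z=[np.percentile(k[:,2],q).round(1) for q in(97,98)];r=k[(k[:,2]>z[0]-4)&(abs(np.hypot(k[:,0]-487.2,k[:,1]+74.8)-27.7)<2.5)]
    A=np.c_[r[:,:2]-[487.2,-74.8],np.ones(len(r))];q=np.linalg.lstsq(A,r[:,2],rcond=None)[0];print(i,n,z,"median",np.median(r[:,2]).round(1),"tilt deg",np.degrees(np.hypot(*q[:2])).round(1),len(r))
```

```text
0 scene [np.float64(66.5), np.float64(67.0)] median 65.7 tilt deg 0.9 77
0 top [np.float64(65.1), np.float64(65.8)] median 63.5 tilt deg 2.0 57
6 scene [np.float64(87.5), np.float64(88.1)] median 86.9 tilt deg 1.0 68
6 top [np.float64(87.0), np.float64(87.5)] median 86.2 tilt deg 1.4 56
9 scene [np.float64(109.4), np.float64(110.3)] median 108.9 tilt deg 0.7 91
9 top [np.float64(109.4), np.float64(110.0)] median 108.4 tilt deg 1.1 61
10 scene [np.float64(109.4), np.float64(110.4)] median 108.6 tilt deg 0.3 95
10 top [np.float64(109.8), np.float64(110.0)] median 108.9 tilt deg 0.5 57
```

The rim median is 108.4–108.9 mm against an expected 109, with tilt within noise, so all three cups are home. Handing in.

```bash
python3 -c "
from cell import env
print(env.close_job())"
```

```text
the job is handed in; nothing more can be done
None
```

The job is done and handed in at about 31 s. I turned the isolator handle off first, then pulled the leaning cup out along its axis and nested it in the stand cup. The spare cup went on top of that. Each cup was lowered until about 8 N of contact before I released it.

- **Handle:** the bar sits at −20.9° in one view and −20.4° in the other, against −20.9° for the box, so it is off. It was still there after the stacking.
- **Stack:** the top rim stands at 108.4–108.9 mm against an expected 109. The fitted tilt is at most about 1°, the same as camera noise, and the stack is centred on the stand.
- **Surroundings:** in the last picture the bystanders and the purple and red cups appear to lie where they did; I judged that by eye. The robot was clear of everything.
- **Disagreements:** individual depth readings differed by 1–2 mm between the two cameras. An early check of the top rim, using the highest points, read 110 mm. The median of the rim resolved that to the figures above.

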